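Click the moon calendar on to the full moon

TASK

Tonight is the full moon, and the moon calendar on the display table is some clicks behind: with a fingertip, flick the cogs at the top of its brass wheel over to the right (as you face the window), click by click. Let the nearly full moon settle in the round window first, then bring the full moon into it with the last click and leave it there, not running the wheel past it. Do not lift, tip or push away the calendar, and leave the soap, candle and dish beside it where they stand.

Things in the scene. Friction and masses are not known exactly. Their poses are not given: they have to be found in the camera images.
- moon_calendar: Dark wooden desk calendar, loose on the table, about 2 kg, 144 mm wide (its y), 86 deep (its x), 135 tall. Origin: centre of its underside; the front with the window looks to its -x (towards the robot), z up, so a viewer's right is its -y. On a 14 mm plinth: a case 46 deep, 124 wide, top at z = 60; on that, two round-topped upright plates with the brass wheel turning between them.
- wheel_center (a point): Middle of the brass wheel, on its axis (along the calendar's x), 78 mm above the table. Rim 14 mm thick, radius 41 mm; 8 round-ended cogs, one every 45 degrees, tips at radius 56.5 mm, each 11 mm thick along the rim and 16 mm wide along the axis, centred on this point's plane.
- tip_circle_top (a point): Point straight above wheel_center on the circle of the cog tips, 134.5 mm above the table. At rest in a click no cog stands here: the two highest cogs are 22.5 degrees to the left and right of it (centre lines 19.5 mm off to each side at radius 51 mm), their tips 5 mm lower than this point.
- arch_top (a point): Highest line of the two wooden plates, 118 mm above the table, given at the wheel's plane: both plates are arches of radius 40 mm about the wheel's axis, 80 mm wide, at x = -23 to -19 and +14 to +23 mm. The cogs stand out 16.5 mm over them; a broad fingertip must stay above the plates.
- window (a point): Centre of the round 21 mm window in the front plate, on its front face, 26 mm above the wheel's axis. It shows one of eight moon pictures on the wheel (17 mm across, pale on dark); the full moon is a whole pale disc.
- moon_wheel (a joint): Turn in rad, clockwise from the front (wheel top to viewer's right, calendar's -y). Clicks every pi/4: 0 new moon, pi/4 crescent, pi/2 half, 3pi/4 nearly full, pi full, then waning. Starts in click 0, 1 or 2 (rarely poised between two). Pushing the upper left cog 40 mm right, to 22.5 degrees past the top, is one click, 2 to 5 N; past the middle a spring draws it on, short of it it springs back.
- soap: Wrapped soap bar, 52 x 78 x 26 mm, left of the calendar; origin at the centre of its underside.
- candle: Candle in a glass, 66 mm in diameter, 101 mm tall, right of the calendar; origin at the centre of its underside.
- dish: Small round glass dish with a butterfly, 93 mm in diameter, 20 mm tall, at the front right of the calendar; origin at the centre of its underside.

How it is judged:
By the outcome, as a careful person would: the job done as asked, in the order asked, and still so for the second after the job is handed in, with the robot touching nothing.
It also fails if it takes over 58 s, if anything falls off the work surface, if the arm or the gripper's body presses on something with over 40 N, if the wrist force passes 120 N, or if a joint passes its speed limit or range.

ROBOT

A 6-joint arm with a two-finger parallel gripper is mounted at the origin on a cart in front of the work surface, level with it; the furniture and walls round the work are solid. World frame = base frame: x ahead of the robot, y to its left, z up, the work surface at z = 0. Lengths are in m, angles in degrees, forces in N, time in s.
With the tool pointing down it reaches from about 0.375 to 0.9 m from the base axis. Payload 3.1 kg.
Tool frame: the origin (TCP) lies where the fingers leave the gripper's body, on its centre line; the fingertips stand bot.tips_ahead ahead of it and the grasp point (between the pads) lies 51 mm ahead of it (bot.tips_ahead is the distance from the TCP to the fingertips, in m); z points along the fingers, x is the direction in which the jaws open and shut, and the axes are right-handed (so a half turn about z gives the same grasp; the last joint's range is limited). The gripper opens to 87 mm and grips with 3 to 60 N. Pads are 19 mm wide; open, the fingers measure 117 mm over their backs; the gripper's body (75 mm by 190 mm) begins 51 mm behind the grasp point.
Start: joints at [-80.071, 30.224, 82.088, -0, 67.689, -10.227], TCP at [0.215, -0.587, 0.292] pointing down, gripper open.
Joint ranges: [-176.69, 176.69], [-43.24, 126.21], [12.49, 139.97], [-82, 262], [0, 151.66], [-163.58, 163.58]. Speed limits (degrees/s): [159.86, 159.86, 180, 180, 180, 180].

INTERFACE

Orientations are given as a 3x3 rotation matrix whose columns are the frame's x, y, z axes.
In Python, from rig import bot, vision, nets gives the robot as it stands.
- The arm moves only by the tool play_rows, never from a script. Its argument "series" is a list of rows, each an object of numbers: "tx", "ty", "tz": the shift along the world's x, y, z as a fraction of full scale; "turn": the turn about the world's z as a fraction of full scale. A call has 1 to 10 rows; each row shifts and turns the commanded pose from where the row before left it; what a row does not reach is not made up. Full scale, the value 1, is 0.8 m for a shift and 60 degrees for a turn. A row lasts 1/10 s, in which the tool goes at most 50 mm and 8.59 degrees, less where a joint would pass 70% of its speed; a pose out of reach is approached as far as the arm can. A call with a number of a shift or a turn outside -1 to 1 is refused whole. A call with a gripper value outside its range is refused whole. "gripper" is the opening, from 0 (shut) to 1 (fully open), set as the call begins (left out, the last holds). The fingers move at their own pace and stop on an object; the grip force is fixed at half the most. Time passes only in rows, so rows that do not move let the fingers close. It gives the time, the measured TCP pose, the force and the opening at its end, in the units of the state.
- bot.read_state(): the state, without advancing time (a new reading comes with each control period).
- vision.capture(name): name is "scene" or "top" or "wrist"; returns a dict with "pixels" (384x512x3 uint8, blue, green, red), "fx", "fy", "cx", "cy" (pixels), "extrinsics" (4x4, takes a point from camera to world coordinates). Camera axes: x right, y down, z forward; pixel columns grow to the right and rows downward; lengths in m; the calibration is good to about 2 mm. A picture is of the moment at which its call begins. There is no depth.
- bot.hand_in(): hands the job in, once; it reports no verdict.
Trained networks look in a picture, given as the dict that the camera call returned (one of the last four; its "shot" number tells which), for a name from the list of things; names that differ only in an ending like _2 or _b are one class to them, and where a whole thing is asked for, a point or a joint stands for the part that bears it (a point fixed in the world has none). Each returns a list of dicts, best first, with "confidence" (0 to 1); they miss things now and then, are a little off and sometimes report something else, mostly with a low value. They report only what shows in the picture. A call takes as long as a camera call.
- nets.look_for(picture, query): "at" ([column, row] as shares, 0 to 1, of the picture: columns of its width, rows of its height, amid what is visible of it).
- nets.masks_of(picture, query): "region" (384x512 bool, what is visible of it) and "at" ([column, row] as shares, 0 to 1, of the picture: columns of its width, rows of its height, amid what is visible of it).
The state is a dict: "time_s": time; "joint_positions": joint angles; "qvel": joint speeds; "tau": joint torques, N m; "position": TCP position; "tcp_rot": TCP orientation; "force": force on the tool from outside, world axes, zero at the start; "moment": the same for the moment, N m; "opening": opening from 0.0 (shut) to 1.0 (fully open).
Only numpy, scipy, OpenCV 4.12 (cv2) and the standard library are available. Lean on these libraries where they do the work, as an engineer would, in place of code of your own. Each camera call takes 0.05 s, during which the arm holds its last target.

## Working session

There is one attempt and no reset: what is moved stays moved. The work goes in short steps, Python scripts to look and compute and a tool call to move; the robot and the scene stay as the last step left them, time stands still between calls to the robot, and variables do not carry over. Pictures are saved under pics/ and viewed, and the job is handed in when it is done.

Besides the shell and the picture viewer there is one more tool, called after ">>>" by a JSON object that holds its "method" and its "body", one argument or row to a line. play_rows: Moves the arm, as the interface text tells. Shift numbers are shares of 0.8 m and turn numbers shares of 60 degrees, none past 1 either way. Its arguments: {"type":"object","properties":{"series":{"type":"array"},"gripper":{"type":"number"}},"required":["series"]}

```bash
mkdir -p pics; ls; python3 - <<'E'
from rig import bot, vision, nets
import cv2,numpy as np
print(bot.read_state(), bot.tips_ahead)
for n in ["scene","top"]:
    p=vision.capture(n); cv2.imwrite(f"pics/{n}0.png",p["pixels"]); print(n,p["fx"],p["cx"],p["cy"],p["extrinsics"].round(4).tolist())
    for q in ["wheel_center","tip_circle_top","window","arch_top","moon_calendar","candle","soap","dish"]:
        print(q,[(np.round(np.array(d["at"])*[512,384],1).tolist(),round(d["confidence"],2)) for d in nets.look_for(p,q)][:2])
E
```

```text
pics
{'time_s': 0.0, 'joint_positions': array([-8.00703002e+01,  3.02775106e+01,  8.21554936e+01, -9.17525893e-04,
        6.76877645e+01, -1.02270748e+01]), 'qvel': array([-0.05428034,  0.03668126,  0.06115535, -0.04325419, -0.03487647,
        0.09717816]), 'tau': array([-6.10675725e-04, -4.40043318e+01, -1.76591170e+01,  6.31235749e-02,
        5.82262699e-02, -1.49831048e-04]), 'position': array([ 0.21529519, -0.58613863,  0.29129203]), 'tcp_rot': array([[ 3.44595407e-01, -9.38751225e-01, -3.78063035e-04],
       [-9.38749003e-01, -3.44595427e-01,  2.07368008e-03],
       [-2.07694851e-03, -3.59674334e-04, -9.99997778e-01]]), 'force': array([0.56021755, 0.30248134, 0.38420227]), 'moment': array([-0.00179929, -0.02268655,  0.02604422]), 'opening': 1.0007254139876864} 0.0697
scene 403.20145587944944 257.7785420336369 192.3118890625342 [[-0.6439, -0.5739, 0.506, 0.039], [-0.765, 0.4734, -0.4367, 0.4543], [0.011, -0.6683, -0.7438, 0.7532], [0.0, 0.0, 0.0, 1.0]]
wheel_center [([274.0, 184.2], 0.55), ([270.7, 167.7], 0.33)]
tip_circle_top [([277.9, 185.0], 0.59)]
window [([274.9, 185.6], 0.79)]
arch_top [([273.7, 184.9], 0.61)]
moon_calendar [([273.1, 182.3], 0.65)]
candle [([301.9, 146.3], 0.96), ([271.8, 169.7], 0.6)]
soap []
dish [([336.4, 178.6], 0.79)]
top 471.95387625315885 254.64230094221733 187.90107374983407 [[0.0086, -0.9977, 0.0675, 0.4191], [-0.9997, -0.01, -0.0202, 0.0907], [0.0208, -0.0673, -0.9975, 1.0046], [0.0, 0.0, 0.0, 1.0]]
wheel_center [([296.8, 169.8], 0.79), ([364.5, 200.5], 0.2)]
tip_circle_top [([295.2, 170.9], 0.93)]
window [([295.3, 169.4], 0.61)]
arch_top [([294.8, 171.8], 0.87)]
moon_calendar [([297.4, 171.6], 0.87)]
candle [([360.7, 151.8], 0.77), ([235.0, 176.1], 0.45)]
soap [([235.7, 176.7], 0.81)]
dish [([364.9, 202.9], 0.76)]
```

```bash
python3 - <<'E'
import cv2
for n,(a,b,c,d) in dict(scene=(100,260,190,390),top=(100,260,190,400)).items():
    i=cv2.imread(f"pics/{n}0.png")[a:b,c:d]; cv2.imwrite(f"pics/{n}0z.png",cv2.resize(i,None,fx=3.75,fy=3.75,interpolation=cv2.INTER_CUBIC))
E
```

```text
(no output)
```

View pics/scene0.png

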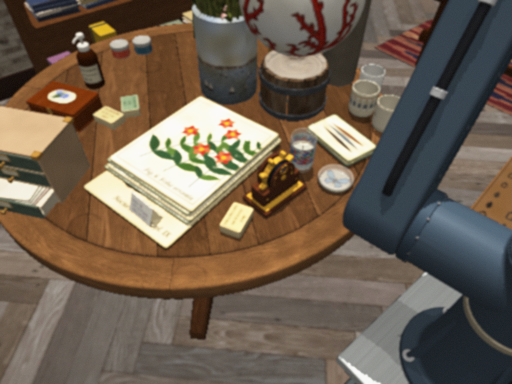

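View pics/scene0z.png

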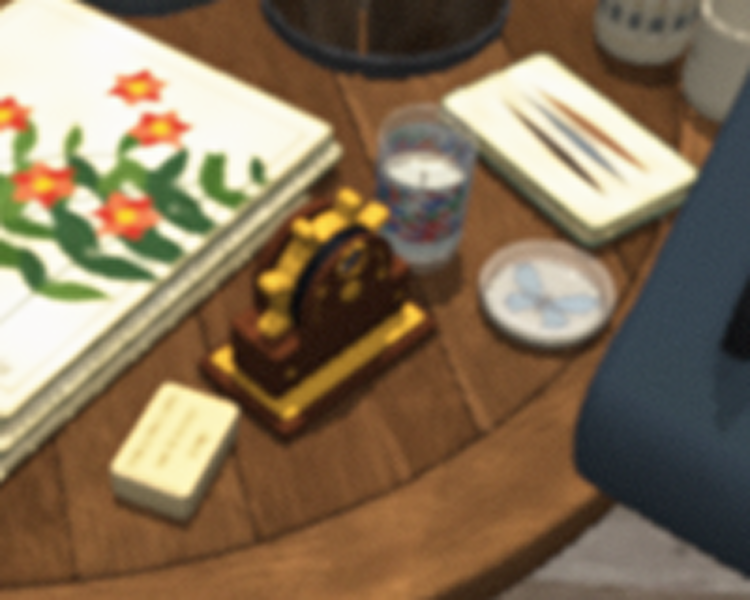

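View pics/top0z.png

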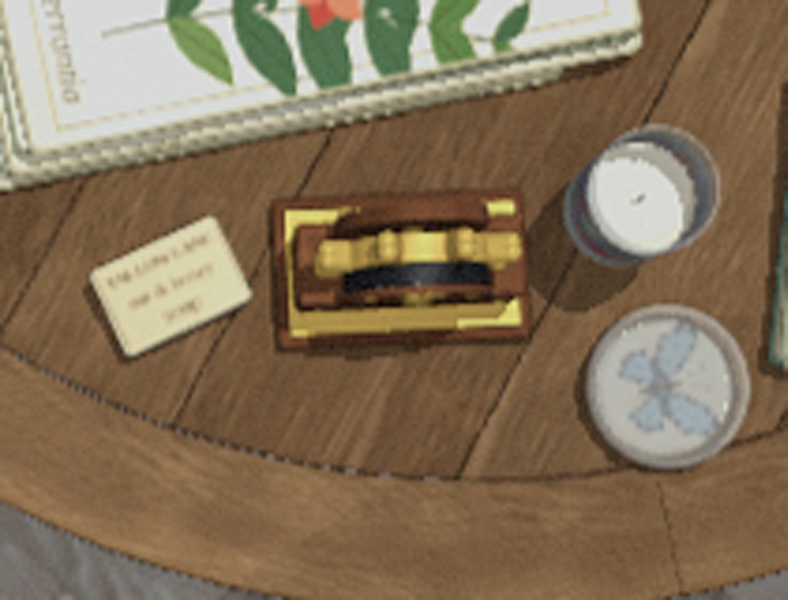

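```bash
cat > h.py <<'E'
import numpy as np,cv2
def ray(p,uv,z):
    T=p["extrinsics"]; d=T[:3,:3]@np.array([(uv[0]-p["cx"])/p["fx"],(uv[1]-p["cy"])/p["fy"],1]); o=T[:3,3]
    return o+d*(z-o[2])/d[2]
def proj(p,X):
    T=p["extrinsics"]; c=T[:3,:3].T@(np.array(X)-T[:3,3]); return np.array([p["fx"]*c[0]/c[2]+p["cx"],p["fy"]*c[1]/c[2]+p["cy"]])
E
python3 - <<'E'
from rig import bot, vision, nets
from h import *
p=vision.capture("top")
C=[(272,203),(522,190),(530,338),(277,350)]
W=np.array([ray(p,(190+a/3.75,100+b/3.75),.010)for a,b in C]);print(W.round(4)); 
print("ctr",W.mean(0), "yaw",np.degrees(np.arctan2(*( (W[0]-W[1]+W[3]-W[2])[[0,1]]))))
for n,a,h in [("cogL",(388,245),.13),("cogR",(460,245),.13),("far L",(330,255),.1),("farR",(512,245),.1),("soap",(170,285),.026),("candle",(640,195),.1),("dish",(667,387),.02)]:
    print(n,ray(p,(190+a[0]/3.75,100+a[1]/3.75),h).round(4))
m=nets.masks_of(p,"moon_calendar")[0]; r=cv2.minAreaRect(np.argwhere(m["region"])[:,::-1].astype(np.float32));print(r)
w=vision.capture("wrist");print(w["fx"],w["cx"],w["cy"],w["extrinsics"].round(4));cv2.imwrite("pics/w0.png",w["pixels"])
E
```

```text
[[ 0.5584  0.0544  0.01  ]
 [ 0.5675 -0.0877  0.01  ]
 [ 0.4833 -0.092   0.01  ]
 [ 0.4751  0.051   0.01  ]]
ctr [ 0.52108458 -0.01857983  0.01      ] yaw -3.467836555739776
cogL [0.5212 0.0008 0.13  ]
cogR [ 0.5216 -0.0351  0.13  ]
far L [0.5192 0.0276 0.1   ]
farR [ 0.5254 -0.0663  0.1   ]
soap [0.5097 0.1113 0.026 ]
candle [ 0.5522 -0.1328  0.1   ]
dish [ 0.4559 -0.167   0.02  ]
((296.1867980957031, 170.9883270263672), (41.668697357177734, 68.1170883178711), 86.42366790771484)
272.65923566972674 255.3319610146946 191.45878343827283 [[ 3.441e-01 -8.974e-01 -2.761e-01  2.910e-01]
 [-9.389e-01 -3.287e-01 -1.016e-01 -5.596e-01]
 [ 4.000e-04  2.942e-01 -9.557e-01  3.845e-01]
 [ 0.000e+00  0.000e+00  0.000e+00  1.000e+00]]
```

View pics/w0.png

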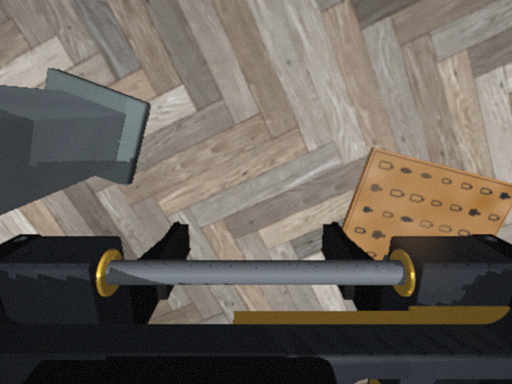

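```bash
cat >> h.py <<'E'
C0=np.array([.5213,-.018]);YAW=np.radians(3.6)
def cal(x,y,z): c,s=np.cos(YAW),np.sin(YAW); return np.array([C0[0]+c*x-s*y,C0[1]+s*x+c*y,z])
def win(p,fn,k=30):
    """rectified front view of the wheel plane at window, y -25..25, z 75..140 (front plate plane)"""
    pts=np.float32([proj(p,cal(-.023,y,z)) for y,z in [(.03,.14),(-.03,.14),(-.03,.06),(.03,.06)]])
    H=cv2.getPerspectiveTransform(pts,np.float32([(0,0),(450,0),(450,600),(0,600)]))
    r=cv2.warpPerspective(p["pixels"],H,(450,600),flags=cv2.INTER_CUBIC)
    u,v=proj(p,cal(-.023,0,.104)); 
    im=p["pixels"][max(0,int(v)-25):int(v)+25,max(0,int(u)-14):int(u)+15]; im=cv2.resize(im,(348,600),interpolation=cv2.INTER_CUBIC)
    cv2.imwrite(fn,np.hstack([r,im])); return u,v
E
python3 - <<'E'
from rig import vision
from h import *
print(win(vision.capture("scene"),"pics/win0.png"))
E
```

```text
(np.float64(283.79301194175554), np.float64(168.6996762101679))
```

View pics/win0.png

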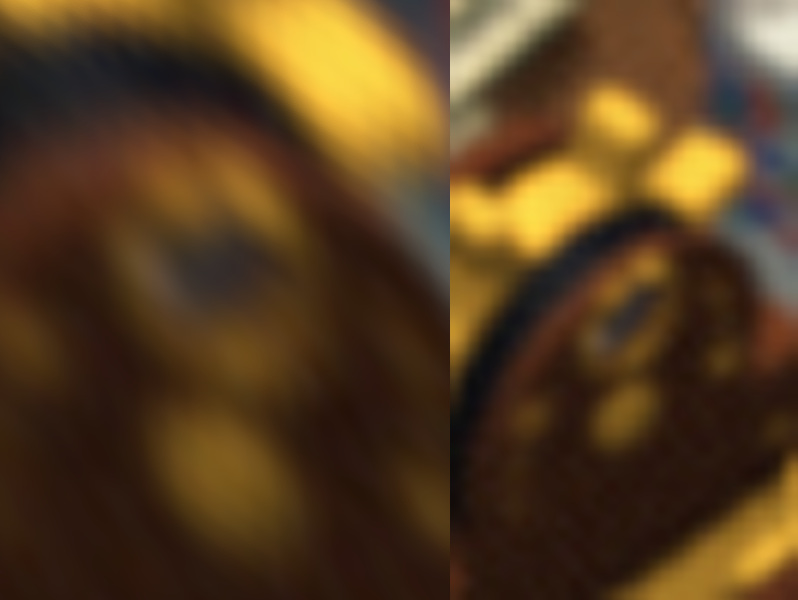

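>>> {"method": "play_rows", "body": {
  "series": [
    {"tx": 0.0125, "ty": 0.05, "turn": 0.122},
    {"tx": 0.0125, "ty": 0.05, "turn": 0.122},
    {"tx": 0.0125, "ty": 0.05, "turn": 0.122},
    {"tx": 0.0125, "ty": 0.05, "turn": 0.122},
    {"tx": 0.0125, "ty": 0.05, "turn": 0.122},
    {"tx": 0.0125, "ty": 0.05, "turn": 0.122},
    {"tx": 0.0125, "ty": 0.05, "turn": 0.122},
    {"tx": 0.0125, "ty": 0.05, "turn": 0.122},
    {"tx": 0.0125, "ty": 0.05, "turn": 0.122},
    {"tx": 0.0125, "ty": 0.05, "turn": 0.122}
  ],
  "gripper": 0
}}

```text
invalid input
```

>>> {"method": "play_rows", "body": {
  "series": [
    {"tx": 0.0125, "ty": 0.05, "tz": 0.0, "turn": 0.122},
    {"tx": 0.0125, "ty": 0.05, "tz": 0.0, "turn": 0.122},
    {"tx": 0.0125, "ty": 0.05, "tz": 0.0, "turn": 0.122},
    {"tx": 0.0125, "ty": 0.05, "tz": 0.0, "turn": 0.122},
    {"tx": 0.0125, "ty": 0.05, "tz": 0.0, "turn": 0.122}
  ],
  "gripper": 0.0
}}

```text
time_s: 1.6
position: [0.2656, -0.3852, 0.2924]
tcp_rot: [[0.839, -0.544, 0.0], [-0.544, -0.839, -0.0], [0.0, 0.0, -1.0]]
force: [0.0, -0.3, 0.0]
opening: 0.633
```

>>> {"method": "play_rows", "body": {
  "series": [
    {"tx": 0.017, "ty": 0.053, "tz": -0.012, "turn": 0.076},
    {"tx": 0.017, "ty": 0.053, "tz": -0.012, "turn": 0.076},
    {"tx": 0.017, "ty": 0.053, "tz": -0.012, "turn": 0.076},
    {"tx": 0.017, "ty": 0.053, "tz": -0.012, "turn": 0.076},
    {"tx": 0.017, "ty": 0.053, "tz": -0.012, "turn": 0.076},
    {"tx": 0.017, "ty": 0.053, "tz": -0.012, "turn": 0.076},
    {"tx": 0.017, "ty": 0.053, "tz": -0.012, "turn": 0.076},
    {"tx": 0.017, "ty": 0.053, "tz": -0.012, "turn": 0.076},
    {"tx": 0.0, "ty": 0.0, "tz": 0.0, "turn": 0.0}
  ],
  "gripper": 0.0
}}

```text
time_s: 2.5
position: [0.3738, -0.0427, 0.2148]
tcp_rot: [[0.998, 0.066, -0.002], [0.066, -0.998, 0.002], [-0.002, -0.002, -1.0]]
force: [0.0, -0.4, -0.3]
opening: 0.003
```

```bash
python3 - <<'E'
from rig import vision,bot
from h import *
s=bot.read_state();print(s["position"],s["tcp_rot"][:,0],s["joint_positions"].round(1))
p=vision.capture("wrist");cv2.imwrite("pics/w1.png",p["pixels"]);print(win(p,"pics/win1.png"))
E
```

```text
[ 0.37379316 -0.04265677  0.214784  ] [ 0.99781185  0.06607603 -0.00233768] [-2.370e+01  2.010e+01  1.208e+02  1.000e-01  3.930e+01 -2.760e+01]
(np.float64(417.3520410671026), np.float64(195.16387096994748))
```

View pics/w1.png

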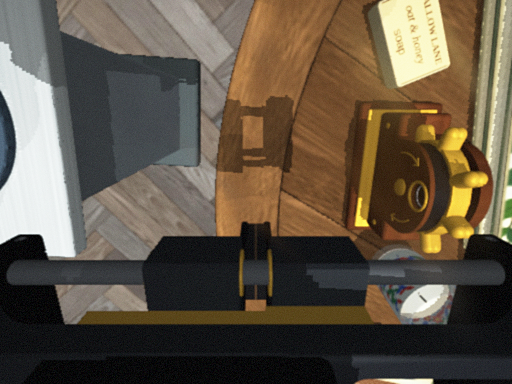

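View pics/win1.png

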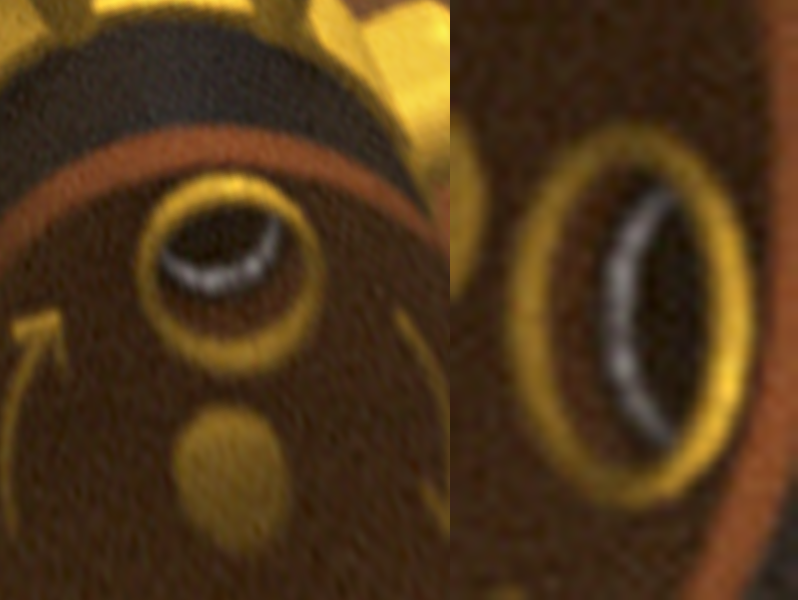

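>>> {"method": "play_rows", "body": {
  "series": [
    {"tx": 0.045, "ty": 0.021, "tz": 0.005, "turn": -0.001},
    {"tx": 0.045, "ty": 0.021, "tz": 0.005, "turn": 0.0},
    {"tx": 0.045, "ty": 0.021, "tz": 0.005, "turn": 0.0},
    {"tx": 0.0455, "ty": 0.021, "tz": 0.005, "turn": 0.0},
    {"tx": 0.0, "ty": 0.0, "tz": -0.015, "turn": 0.0},
    {"tx": 0.0, "ty": 0.0, "tz": -0.015, "turn": 0.0},
    {"tx": 0.0, "ty": 0.0, "tz": -0.015, "turn": 0.0},
    {"tx": 0.0, "ty": 0.0, "tz": 0.0, "turn": 0.0}
  ]
}}

```text
time_s: 3.35
position: [0.5159, 0.0188, 0.1933]
tcp_rot: [[0.999, 0.053, -0.006], [0.053, -0.999, 0.001], [-0.006, -0.001, -1.0]]
force: [-0.2, -0.5, 0.3]
opening: 0.005
```

```bash
python3 - <<'E'
from rig import vision,bot
from h import *
s=bot.read_state();print(s["position"],s["force"])
p=vision.capture("wrist");q=vision.capture("scene");u,v=proj(q,cal(0,0,.1)).astype(int)
a=cv2.resize(p["pixels"],(512,384)); b=cv2.resize(q["pixels"][v-60:v+60,u-45:u+45],(288,384),interpolation=cv2.INTER_CUBIC)
cv2.imwrite("pics/c2.png",np.hstack([a,b]))
E
```

```text
[0.51590037 0.01884405 0.19328331] [-0.21490966 -0.48078447  0.30774294]
```

View pics/c2.png

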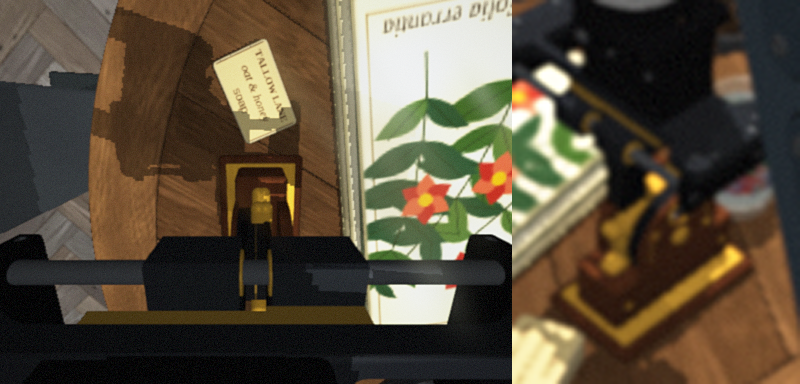

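>>> {"method": "play_rows", "body": {
  "series": [
    {"tx": 0.0, "ty": -0.006, "tz": -0.001, "turn": 0.0},
    {"tx": 0.0005, "ty": -0.006, "tz": 0.0, "turn": 0.0},
    {"tx": 0.0005, "ty": -0.006, "tz": 0.0, "turn": 0.0},
    {"tx": 0.0005, "ty": -0.006, "tz": 0.0, "turn": 0.0}
  ]
}}

```text
time_s: 3.85
position: [0.5205, 0.001, 0.1957]
tcp_rot: [[0.999, 0.054, 0.002], [0.054, -0.999, 0.002], [0.003, -0.002, -1.0]]
force: [1.2, 7.2, 6.6]
opening: 0.007
```

```bash
python3 - <<'E'
from rig import vision,bot
from h import *
q=vision.capture("top");p=vision.capture("wrist");s=bot.read_state();print(s["position"],s["force"])
a=p["pixels"]; u,v=proj(q,cal(0,0,.1)).astype(int);b=cv2.resize(q["pixels"][v-60:v+60,u-45:u+45],(288,384),interpolation=cv2.INTER_CUBIC)
cv2.imwrite("pics/c3.png",np.hstack([a,b]))
E
```

```text
[5.20557831e-01 2.40276593e-04 1.95626320e-01] [1.00195586 3.84304238 3.7279921 ]
```

View pics/c3.png

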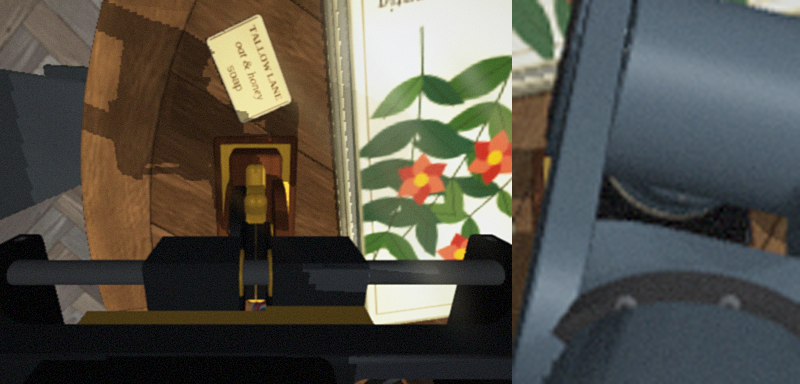

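>>> {"method": "play_rows", "body": {
  "series": [
    {"tx": 0.0005, "ty": -0.006, "tz": -0.001, "turn": 0.0},
    {"tx": 0.0005, "ty": -0.006, "tz": -0.001, "turn": 0.0},
    {"tx": 0.0005, "ty": -0.006, "tz": 0.0, "turn": 0.0},
    {"tx": 0.0, "ty": -0.006, "tz": 0.0, "turn": 0.0}
  ]
}}

```text
time_s: 4.35
position: [0.5208, -0.0195, 0.1927]
tcp_rot: [[0.998, 0.055, -0.001], [0.055, -0.998, -0.0], [-0.001, 0.0, -1.0]]
force: [-0.0, 0.4, -0.4]
opening: 0.005
```

>>> {"method": "play_rows", "body": {
  "series": [
    {"tx": 0.0, "ty": 0.003, "tz": 0.02, "turn": 0.0},
    {"tx": 0.0, "ty": 0.0, "tz": 0.025, "turn": 0.0},
    {"tx": -0.045, "ty": -0.007, "tz": 0.0, "turn": 0.0},
    {"tx": -0.045, "ty": -0.007, "tz": 0.0, "turn": 0.0},
    {"tx": -0.045, "ty": -0.007, "tz": 0.0, "turn": 0.0},
    {"tx": -0.045, "ty": -0.007, "tz": -0.015, "turn": 0.0},
    {"tx": 0.0, "ty": 0.0, "tz": 0.0, "turn": 0.0}
  ]
}}

```text
time_s: 5.05
position: [0.3702, -0.0373, 0.2158]
tcp_rot: [[0.998, 0.054, -0.011], [0.054, -0.999, 0.004], [-0.01, -0.004, -1.0]]
force: [-0.4, -0.0, -0.1]
opening: 0.002
```

```bash
cat > look.py <<'E'
import sys
from rig import vision,bot
from h import *
n=sys.argv[1]
s=bot.read_state();print(s["time_s"],s["position"],s["tcp_rot"][:,0].round(3))
p=vision.capture("wrist");win(p,"pics/win%s.png"%n);a=cv2.imread("pics/win%s.png"%n)
b=p["pixels"][70:260,320:512]; b=cv2.resize(b,None,fx=2,fy=2)
c=np.zeros((600,800,3),np.uint8); c[:450,:338]=cv2.resize(a[:,:450],(338,450)); c[:380,340:340+b.shape[1]]=b
cv2.imwrite("pics/look%s.png"%n,c)
E
python3 look.py 2
```

```text
5.05 [ 0.37022637 -0.03731306  0.21582772] [ 0.998  0.054 -0.01 ]
```

View pics/look2.png

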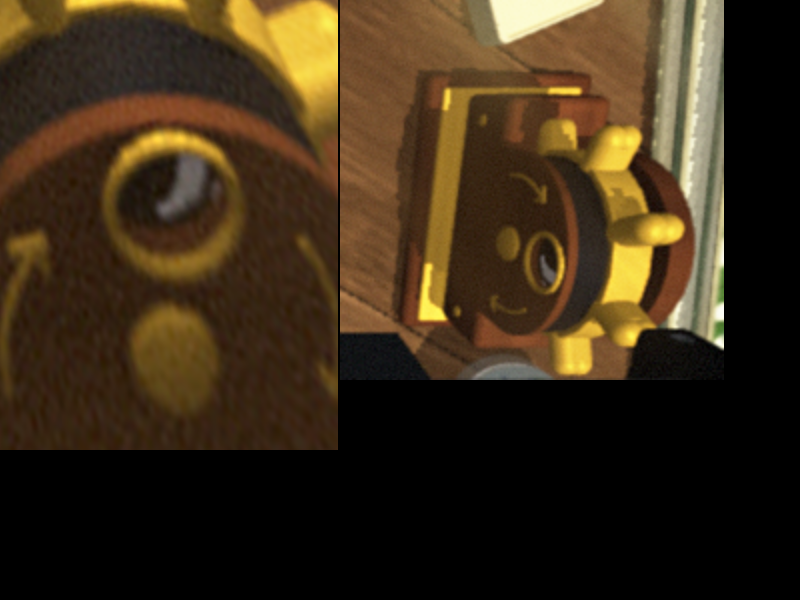

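```bash
cat > cogs.py <<'E'
import sys
from rig import vision
from h import *
p=vision.capture("wrist");im=cv2.resize(p["pixels"][70:260,340:512],None,fx=4,fy=4,interpolation=cv2.INTER_CUBIC)[:590]
off=float(sys.argv[2]) if len(sys.argv)>2 else 0
for a in (-67.5,-22.5,22.5,67.5):
    t=np.radians(a+off)
    for x in(-.008,.008):
        u=(proj(p,cal(x,-.0565*np.sin(t),.078+.0565*np.cos(t)))-[340,70])*4; cv2.circle(im,tuple(int(k) for k in u),5,(255,0,255),-1)
cv2.imwrite(sys.argv[1],im)
E
python3 cogs.py pics/cg2.png
```

```text
(no output)
```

View pics/cg2.png

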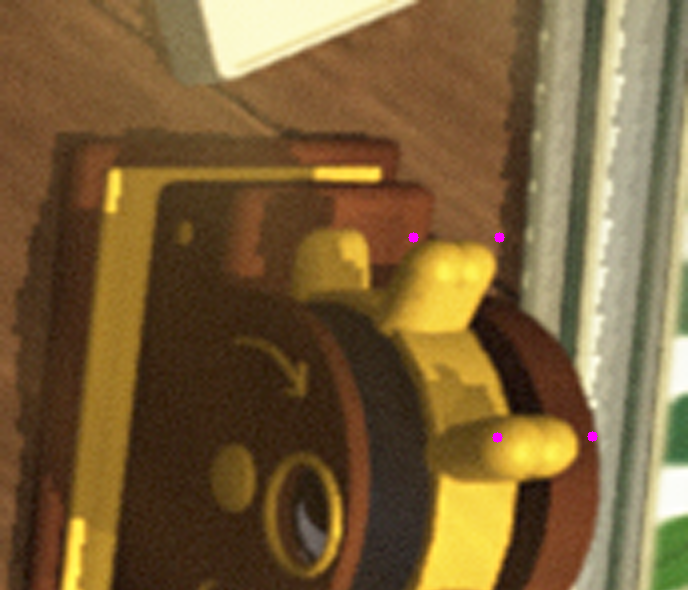

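>>> {"method": "play_rows", "body": {
  "series": [
    {"tx": 0.0465, "ty": 0.019, "tz": 0.006, "turn": 0.0},
    {"tx": 0.0465, "ty": 0.019, "tz": 0.006, "turn": 0.0},
    {"tx": 0.0465, "ty": 0.019, "tz": 0.005, "turn": 0.0},
    {"tx": 0.0465, "ty": 0.019, "tz": 0.0, "turn": 0.0},
    {"tx": 0.0, "ty": 0.0, "tz": -0.016, "turn": 0.0},
    {"tx": 0.0, "ty": 0.0, "tz": -0.016, "turn": 0.0},
    {"tx": 0.0, "ty": 0.0, "tz": -0.016, "turn": 0.0},
    {"tx": 0.0, "ty": 0.0, "tz": 0.0, "turn": 0.0}
  ]
}}

```text
time_s: 5.95
position: [0.5266, 0.0223, 0.1909]
tcp_rot: [[0.998, 0.056, -0.001], [0.056, -0.998, 0.0], [-0.001, -0.0, -1.0]]
force: [1.0, 0.8, -0.6]
opening: 0.005
```

>>> {"method": "play_rows", "body": {
  "series": [
    {"tx": -0.003, "ty": -0.004, "tz": 0.0, "turn": 0.0},
    {"tx": -0.003, "ty": -0.006, "tz": 0.0, "turn": 0.0},
    {"tx": 0.0, "ty": -0.006, "tz": 0.0, "turn": 0.0},
    {"tx": 0.0, "ty": -0.006, "tz": 0.0, "turn": 0.0},
    {"tx": 0.0, "ty": -0.006, "tz": 0.0, "turn": 0.0},
    {"tx": 0.0, "ty": -0.006, "tz": 0.0, "turn": 0.0},
    {"tx": 0.0, "ty": -0.006, "tz": 0.0, "turn": 0.0},
    {"tx": 0.0, "ty": -0.006, "tz": 0.0, "turn": 0.0},
    {"tx": 0.0, "ty": -0.006, "tz": 0.0, "turn": 0.0}
  ]
}}

```text
time_s: 6.85
position: [0.521, -0.0203, 0.1922]
tcp_rot: [[0.998, 0.055, -0.0], [0.055, -0.998, -0.0], [-0.0, 0.0, -1.0]]
force: [-0.4, 0.3, -1.1]
opening: 0.007
```

Now lift off and look.

>>> {"method": "play_rows", "body": {
  "series": [
    {"tx": 0.0, "ty": 0.003, "tz": 0.02, "turn": 0.0},
    {"tx": 0.0, "ty": 0.0, "tz": 0.025, "turn": 0.0},
    {"tx": -0.045, "ty": -0.007, "tz": 0.0, "turn": 0.0},
    {"tx": -0.045, "ty": -0.007, "tz": 0.0, "turn": 0.0},
    {"tx": -0.045, "ty": -0.007, "tz": 0.0, "turn": 0.0},
    {"tx": -0.045, "ty": -0.007, "tz": -0.015, "turn": 0.0},
    {"tx": 0.0, "ty": 0.0, "tz": 0.0, "turn": 0.0}
  ]
}}

```text
time_s: 7.55
position: [0.3704, -0.0381, 0.2151]
tcp_rot: [[0.998, 0.054, -0.01], [0.054, -0.999, 0.004], [-0.01, -0.004, -1.0]]
force: [-0.8, 1.0, 0.3]
opening: 0.004
```

```bash
python3 look.py 3
```

```text
7.55 [ 0.37037724 -0.03810165  0.21509172] [ 0.998  0.054 -0.01 ]
```

View pics/look3.png

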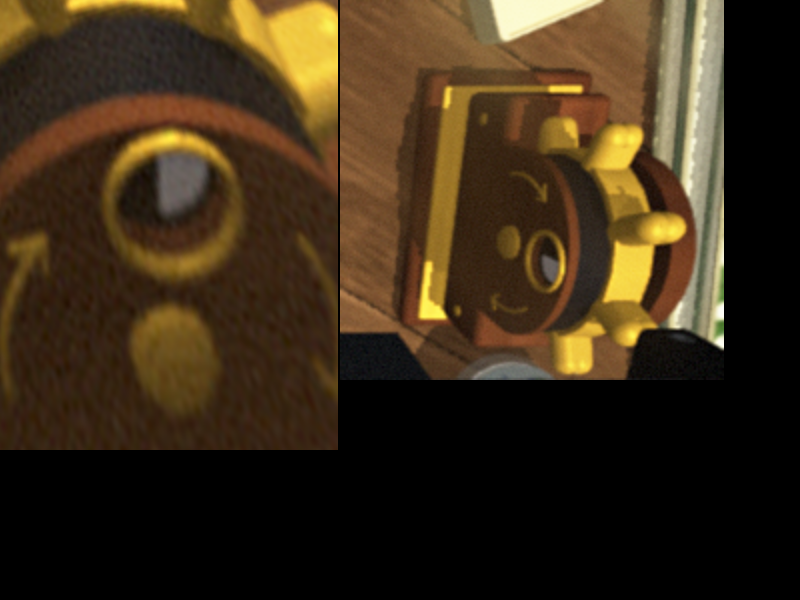

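Rectified view shows the half moon (pale right half at ~(180,190)); the calendar has not moved. Third click, same way.

>>> {"method": "play_rows", "body": {
  "series": [
    {"tx": 0.045, "ty": 0.019, "tz": 0.006, "turn": 0.0},
    {"tx": 0.045, "ty": 0.019, "tz": 0.006, "turn": 0.0},
    {"tx": 0.045, "ty": 0.019, "tz": 0.005, "turn": 0.0},
    {"tx": 0.045, "ty": 0.019, "tz": 0.0, "turn": 0.0},
    {"tx": 0.0, "ty": 0.0, "tz": -0.016, "turn": 0.0},
    {"tx": 0.0, "ty": 0.0, "tz": -0.016, "turn": 0.0},
    {"tx": 0.0, "ty": 0.0, "tz": -0.016, "turn": 0.0},
    {"tx": 0.0, "ty": 0.0, "tz": 0.0, "turn": 0.0}
  ]
}}

```text
time_s: 8.4
position: [0.5216, 0.0214, 0.1901]
tcp_rot: [[0.998, 0.056, -0.002], [0.056, -0.998, 0.0], [-0.002, -0.0, -1.0]]
force: [0.7, 0.2, -0.3]
opening: 0.009
```

>>> {"method": "play_rows", "body": {
  "series": [
    {"tx": 0.0, "ty": -0.004, "tz": 0.001, "turn": 0.0},
    {"tx": 0.0, "ty": -0.006, "tz": 0.0005, "turn": 0.0},
    {"tx": 0.0, "ty": -0.006, "tz": 0.0, "turn": 0.0},
    {"tx": 0.0, "ty": -0.006, "tz": 0.0, "turn": 0.0},
    {"tx": 0.0, "ty": -0.006, "tz": 0.0, "turn": 0.0},
    {"tx": 0.0, "ty": -0.006, "tz": 0.0, "turn": 0.0},
    {"tx": 0.0, "ty": -0.006, "tz": 0.0, "turn": 0.0},
    {"tx": 0.0, "ty": -0.006, "tz": 0.0, "turn": 0.0},
    {"tx": 0.0, "ty": -0.005, "tz": 0.0, "turn": 0.0}
  ]
}}

```text
time_s: 9.3
position: [0.5211, -0.0204, 0.1926]
tcp_rot: [[0.998, 0.055, 0.0], [0.055, -0.998, -0.0], [0.0, 0.0, -1.0]]
force: [0.5, 0.6, -0.3]
opening: 0.004
```

>>> {"method": "play_rows", "body": {
  "series": [
    {"tx": 0.0, "ty": 0.003, "tz": 0.02, "turn": 0.0},
    {"tx": 0.0, "ty": 0.0, "tz": 0.025, "turn": 0.0},
    {"tx": -0.045, "ty": -0.007, "tz": 0.0, "turn": 0.0},
    {"tx": -0.045, "ty": -0.007, "tz": 0.0, "turn": 0.0},
    {"tx": -0.045, "ty": -0.007, "tz": 0.0, "turn": 0.0},
    {"tx": -0.045, "ty": -0.007, "tz": -0.015, "turn": 0.0},
    {"tx": 0.0, "ty": 0.0, "tz": 0.0, "turn": 0.0}
  ]
}}

```text
time_s: 10.0
position: [0.3704, -0.0381, 0.2155]
tcp_rot: [[0.998, 0.054, -0.01], [0.054, -0.999, 0.004], [-0.01, -0.004, -1.0]]
force: [0.6, 0.1, 0.4]
opening: 0.003
```

```bash
python3 look.py 4
```

```text
10.0 [ 0.37042511 -0.03807327  0.21549493] [ 0.998  0.054 -0.01 ]
```

View pics/look4.png

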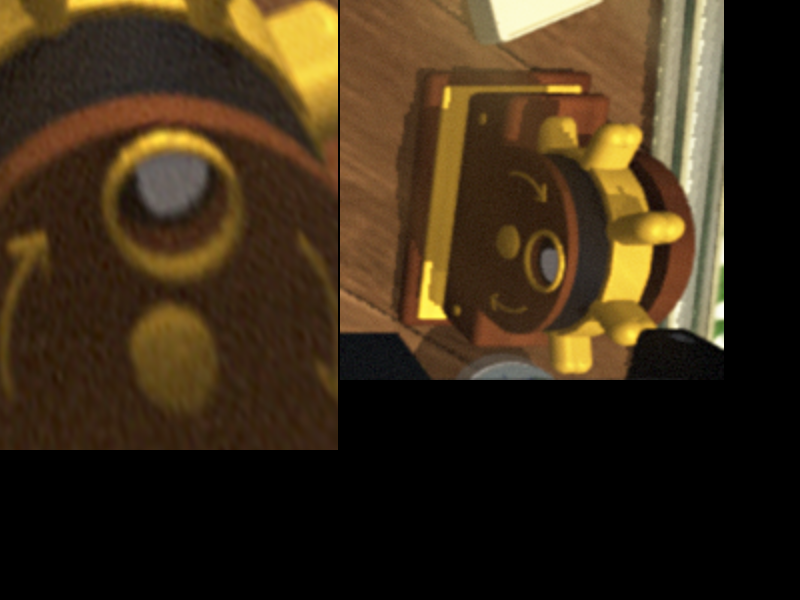

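The pale disc spans columns 137–210 of the rectified view. The new-moon outline spanned about 120–210, so the left edge is dark: this is the nearly full moon, at rest. Now the last click.

>>> {"method": "play_rows", "body": {
  "series": [
    {"tx": 0.0, "ty": 0.0, "tz": 0.0, "turn": 0.0},
    {"tx": 0.0, "ty": 0.0, "tz": 0.0, "turn": 0.0},
    {"tx": 0.0, "ty": 0.0, "tz": 0.0, "turn": 0.0},
    {"tx": 0.0, "ty": 0.0, "tz": 0.0, "turn": 0.0},
    {"tx": 0.0, "ty": 0.0, "tz": 0.0, "turn": 0.0},
    {"tx": 0.0, "ty": 0.0, "tz": 0.0, "turn": 0.0}
  ]
}}

```text
time_s: 10.65
position: [0.3772, -0.0394, 0.2166]
tcp_rot: [[0.998, 0.056, 0.0], [0.056, -0.998, -0.0], [0.0, 0.0, -1.0]]
force: [-0.7, 0.1, 0.0]
opening: 0.007
```

>>> {"method": "play_rows", "body": {
  "series": [
    {"tx": 0.045, "ty": 0.019, "tz": 0.006, "turn": 0.0},
    {"tx": 0.045, "ty": 0.019, "tz": 0.006, "turn": 0.0},
    {"tx": 0.045, "ty": 0.019, "tz": 0.005, "turn": 0.0},
    {"tx": 0.045, "ty": 0.019, "tz": 0.0, "turn": 0.0},
    {"tx": 0.0, "ty": 0.0, "tz": -0.016, "turn": 0.0},
    {"tx": 0.0, "ty": 0.0, "tz": -0.016, "turn": 0.0},
    {"tx": 0.0, "ty": 0.0, "tz": -0.016, "turn": 0.0},
    {"tx": 0.0, "ty": 0.0, "tz": 0.0, "turn": 0.0}
  ]
}}

```text
time_s: 11.45
position: [0.5199, 0.0216, 0.1902]
tcp_rot: [[0.998, 0.056, -0.004], [0.056, -0.998, 0.001], [-0.004, -0.001, -1.0]]
force: [-0.1, -0.7, -0.5]
opening: 0.001
```

>>> {"method": "play_rows", "body": {
  "series": [
    {"tx": 0.0, "ty": -0.004, "tz": 0.001, "turn": 0.0},
    {"tx": 0.0, "ty": -0.006, "tz": 0.0005, "turn": 0.0},
    {"tx": 0.0, "ty": -0.006, "tz": 0.0, "turn": 0.0},
    {"tx": 0.0, "ty": -0.006, "tz": 0.0, "turn": 0.0},
    {"tx": 0.0, "ty": -0.006, "tz": 0.0, "turn": 0.0},
    {"tx": 0.0, "ty": -0.006, "tz": 0.0, "turn": 0.0},
    {"tx": 0.0, "ty": -0.006, "tz": 0.0, "turn": 0.0},
    {"tx": 0.0, "ty": -0.006, "tz": 0.0, "turn": 0.0},
    {"tx": 0.0, "ty": -0.005, "tz": 0.0, "turn": 0.0}
  ]
}}

```text
time_s: 12.35
position: [0.5211, -0.0204, 0.193]
tcp_rot: [[0.998, 0.055, 0.0], [0.055, -0.998, -0.0], [0.0, 0.0, -1.0]]
force: [0.0, 0.1, -0.4]
opening: 0.007
```

>>> {"method": "play_rows", "body": {
  "series": [
    {"tx": 0.0, "ty": 0.003, "tz": 0.02, "turn": 0.0},
    {"tx": 0.0, "ty": 0.0, "tz": 0.025, "turn": 0.0},
    {"tx": -0.045, "ty": -0.007, "tz": 0.0, "turn": 0.0},
    {"tx": -0.045, "ty": -0.007, "tz": 0.0, "turn": 0.0},
    {"tx": -0.045, "ty": -0.007, "tz": 0.0, "turn": 0.0},
    {"tx": -0.045, "ty": -0.007, "tz": -0.015, "turn": 0.0},
    {"tx": 0.0, "ty": 0.0, "tz": 0.0, "turn": 0.0}
  ]
}}

```text
time_s: 13.05
position: [0.3704, -0.0381, 0.2159]
tcp_rot: [[0.998, 0.054, -0.01], [0.054, -0.999, 0.004], [-0.01, -0.004, -1.0]]
force: [-0.2, 0.2, -0.1]
opening: 0.006
```

```bash
python3 look.py 5; python3 - <<'E'
from rig import vision
from h import *
p=vision.capture("top"); a=cv2.imread("pics/top0.png")[100:260,190:400]; b=p["pixels"][100:260,190:400]
cv2.imwrite("pics/cmp.png",cv2.resize(np.hstack([a,b]),(798,304)))
E
```

```text
13.05 [ 0.37043921 -0.03806475  0.21589727] [ 0.998  0.054 -0.01 ]
```

View pics/look5.png

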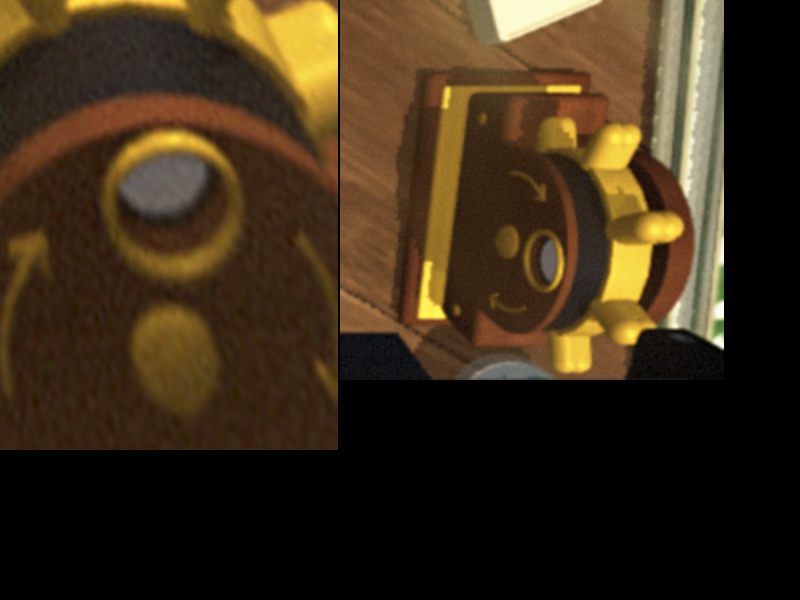

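View pics/cmp.png

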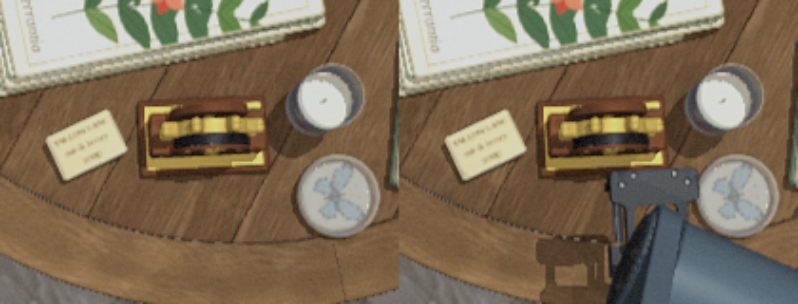

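The full disc now spans columns 119–210, and the calendar, soap, candle and dish stand where they did. The arm is clear of everything, so I'm handing in.

```bash
python3 -c "
from rig import bot
print(bot.hand_in())"
```

```text
the job is handed in; nothing more can be done
None
```

The full moon is in the window. I pushed the upper left cog over to the right four times with the closed fingertips, lifting clear and checking the window after each click. The job was handed in at about 13 s of the 58 s.

- **Sequence:** The window went from new moon to crescent, half and nearly full. The nearly full moon stood still for more than a second before the last click brought in the full moon.
- **Last checks:** The wrist camera showed a whole pale disc as wide as the new-moon outline I saw at the start, with the cogs in the same resting pattern as after the earlier clicks. The camera looks down steeply, so the window edge hid the top of the disc. I judged the phase from the visible lower part and the click count.
- **Surroundings:** The top view showed no visible movement of the calendar, soap, candle or dish from the first picture. The arm was clear of everything at hand-in.
- **Forces:** The highest force I read was about 10 N in total, partway through the first click. No check failed, but forces were only read at the end of each move.

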